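# Strip a contactor: arc cover off, then the coil out

## Task

Take apart the larger contactor, the one on the steel mounting plate, to get its coil out: lift off its black arc cover and set it down upright in the grey parts tray, and after that pull the coil up out of the base and stand it upright beside the cover in the tray. Set both down on the tray's floor rather than dropping them, and leave the smaller contactor where it is.

Things in the scene. Friction and masses are not known exactly. Their poses are not given: they have to be found in the camera images.
- cover_mid (a point): Arc cover of the larger contactor: black plastic cap, open below, 80 mm (its x) by 54 mm (y) by 50 mm high, walls and top 4 mm, under 0.2 kg. The point is its centre, half-way up; z is up. It stands loose on the base, over the coil, with 4 mm or more to spare. Grip it across its 54 mm width; lift it straight up 45 mm to clear the coil.
- coil_mid (a point): Coil, hidden under the cover: block 50 mm (its x) by 38 mm (y) by 68 mm high, white plastic with copper winding round its lower half, two 4 mm tabs on top, under 0.35 kg. The point is its centre, half-way up; z is up. It stands loose in the base's well; grip it across its 38 mm width, 4 to 34 mm above this point (the part outside the well); lift it straight up 35 mm to clear the well.
- base: Base of the larger contactor, fixed to the bench: grey block 100 mm (its x) by 84 mm (y) on a 130 by 100 mm steel plate, three brass terminals at each x end. Origin: centre of its underside, at bench height; z is up. Its flat top is 50 mm up; the well in its middle is 56 by 44 mm, 30 mm deep (coil has 3 mm play). Coil and cover sit centred and square in it.
- tray: Parts tray: open, grey plastic, 190 mm (its x) by 270 mm (y) outside, walls 5 mm thick and 28 mm high above the bench, floor 5 mm thick, fixed to the bench. Origin: centre of its underside, at bench height; z is up. It starts empty and has room for cover and coil side by side along its y.
- small_mid (a point): The smaller contactor, a bystander: one complete piece, grey with a black top, 78 mm (its x) by 60 mm (y) by 60 mm high, two brass terminals at each end, no steel plate, loose on the bench on the other side of the tray. The point is its centre, 30 mm above the bench.
Things that resemble listed ones, but are neither listed nor needed, are in the scene too. Leave any green or pink look-alike of the part that bears cover_mid alone.

How it is judged:
By the outcome, as a careful person would: the job done as asked, in the order asked, and still so for the second after the job is handed in, with the robot touching nothing.
It also fails if it takes over 53 s, if anything falls off the work surface, if the arm or the gripper's body presses on something with over 40 N, if the wrist force passes 120 N, or if a joint passes its speed limit or range.

## Robot

A 6-joint arm with a two-finger parallel gripper is mounted at the origin on the work surface. World frame = base frame: x ahead of the robot, y to its left, z up, the work surface at z = 0. Lengths are in mm, angles in rad, forces in N, time in s.
With the tool pointing down it reaches from about 350 to 775 mm from the base axis. Payload 7.3 kg.
Tool frame: the origin (TCP) lies midway between the tips of the shut fingers; the grasp point (between the pads) lies 19 mm behind it; x points along the fingers, y is the direction in which the jaws open and shut, and the axes are right-handed (so a half turn about x gives the same grasp; the last joint's range is limited). The gripper opens to 92 mm and grips with 3 to 60 N. Pads are 19 mm wide; open, the fingers measure 130 mm over their backs; the gripper's body (75 mm by 190 mm) begins 47 mm behind the grasp point.
Start: joints at [1.167, 0.342, 1.524, -0, 1.275, -0.146], TCP at [133.835, 507.674, 226.741] pointing down, gripper open.
Joint ranges: [-2.53, 2.53], [-0.77, 2.02], [0.04, 2.7], [-1, 4.14], [0.28, 2.66], [-3.11, 3.11]. Speed limits (rad/s): [2.57, 2.57, 3.14, 3.14, 3.14, 3.14].

## Interface

Orientations are given as [roll, pitch, yaw] about the fixed x, y, z axes, in that order (R = Rz(yaw) Ry(pitch) Rx(roll)).
In Python, from plant import get_obs, capture, close_job gives the robot as it stands. The module is installed in compiled form; this text tells all that it offers.
- The arm moves only by the tool send_rows, never from a script. Its argument "moves" is a list of rows, each a list of 4 numbers: the shift along the tool's x, y, z in mm, then the turn about the tool's x in degrees. In form: [[tx, ty, tz, yaw], ...]. A call has 1 to 8 rows; each row shifts and turns the commanded pose from where the row before left it, along the tool's axes as they then stand; what a row does not reach is not made up. A row lasts 1/8 s, in which the tool goes at most 62.5 mm and 10.7 degrees, less where a joint would pass 70% of its speed; a pose out of reach is approached as far as the arm can. A call with a gripper value outside its range is refused whole. "hand" is the opening, from 0 (shut) to 1 (fully open), set as the call begins (left out, the last holds). The fingers move at their own pace and stop on an object; the grip force is fixed at half the most. Time passes only in rows, so rows that do not move let the fingers close. It gives the time, the measured TCP pose, the force and the opening at its end, in the units of the state.
- get_obs(): the state, without advancing time (a new reading comes with each control period).
- capture(name): name is "scene" or "side" or "wrist"; returns a dict with "image" (384x512x3 uint8, red, green, blue), "K" (3x3 intrinsics, pixels), "dist" ([k1, k2, p1, p2, k3] as OpenCV has them; the pictures are not rectified), "position" and "attitude" of the camera in the world; the wrist camera has in their place "mount" (4x4, takes a point from camera to tool coordinates, whose origin is the TCP and whose axes are the tool frame's). Camera axes: x right, y down, z forward; pixel columns grow to the right and rows downward; lengths in mm; the calibration is good to about 2 mm. A picture is of the moment at which its call begins: read the wrist's pose just before it. There is no depth.
- close_job(): hands the job in, once; it reports no verdict.
The state is a dict: "time": time; "joint_positions": joint angles; "dq": joint speeds; "tau": joint torques, N m; "tool_pos": TCP position; "tcp_rot": TCP orientation; "contact_force": force on the tool from outside, world axes, zero at the start; "moment": the same for the moment, N m; "grip_width": finger opening in mm.
Only numpy, scipy, OpenCV 4.12 (cv2) and the standard library are available. Lean on these libraries where they do the work, as an engineer would, in place of code of your own. Each camera call takes 0.05 s, during which the arm holds its last target. There are 200 camera calls.

## Working session

There is one attempt and no reset: what is moved stays moved. The work goes in short steps, Python scripts to look and compute and a tool call to move; the robot and the scene stay as the last step left them, time stands still between calls to the robot, and variables do not carry over. Pictures are saved under pics/ and viewed, about 8 in all and at most 12, crops included, and the job is handed in when it is done.

Besides the shell and the picture viewer there is one more tool, called after "Request:" by a JSON object that holds its "name" and its "arguments". send_rows: Moves the arm, as the interface text tells. Its arguments: {"type":"object","properties":{"moves":{"type":"array","items":{"type":"array","items":{"type":"number"}}},"hand":{"type":"number"}},"required":["moves"]}

```bash
mkdir -p pics; python3 - <<'E'
from plant import get_obs, capture
import cv2,pickle,numpy as np
o=get_obs();print(o)
d={n:capture(n) for n in("scene","side")}
pickle.dump(d,open("c0.pkl","wb"))
for n in d:
    print(n,d[n]['K'],d[n]['dist'],d[n]['position'],d[n]['attitude'])
    cv2.imwrite(f"pics/{n}0.png",d[n]['image'][...,::-1])
im=np.vstack([d[n]['image'] for n in d]);
E
```

```text
{'time': 0.0, 'joint_positions': array([ 1.16696700e+00,  3.42720344e-01,  1.52506036e+00, -2.63855463e-05,
        1.27537482e+00, -1.45970597e-01]), 'dq': array([ 1.81990499e-04,  1.49103719e-03, -4.95704105e-04, -8.36857560e-05,
        1.37869354e-03,  8.32837805e-04]), 'tau': array([-1.90967214e-03, -4.31240380e+01, -2.44222802e+01,  7.15921680e-02,
        5.58192597e-02, -1.16471333e-04]), 'tool_pos': array([133.68456936, 507.25830895, 226.03106857]), 'tcp_rot': array([-1.70062457,  1.56923326, -1.95847559]), 'contact_force': array([-0.58623482,  0.2493467 ,  0.70750941]), 'moment': array([ 0.03382047, -0.02240146,  0.03886473]), 'grip_width': 91.68668910420384}
scene [[346.64243317   0.         257.99593239]
 [  0.         346.64243317 190.65509944]
 [  0.           0.           1.        ]] [-0.1082775  0.         0.         0.         0.       ] [1087.72604032 -405.87946681  722.17616653] [-2.26837471  0.00882007  0.87300487]
side [[409.95119467   0.         255.32095268]
 [  0.         409.95119467 190.24818559]
 [  0.           0.           1.        ]] [0.01268502 0.         0.         0.         0.        ] [437.87575097 762.28590339 757.19900766] [-2.35072973  0.01381409 -3.09484437]
```

View pics/scene0.png

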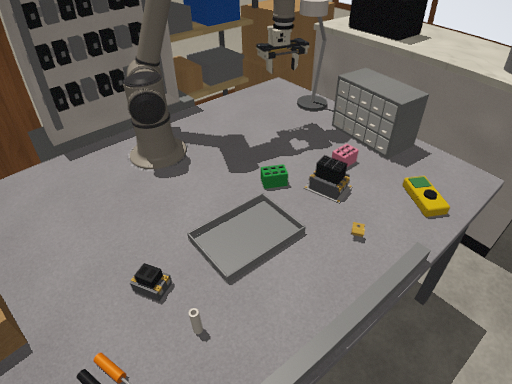

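View pics/side0.png

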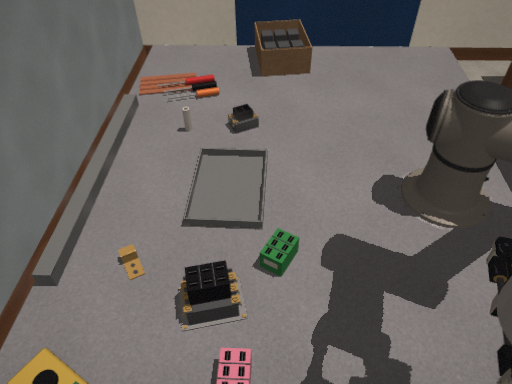

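Scene view: the black cover on its base and steel plate is at about (330,168), or (210,285) in the side view. It could be mistaken for the small contactor (150,275), the green block (274,176) or the pink block (345,155). I choose (330,168), because only that one is black and on a plate. The tray is at (247,235). Next I check the choice in a close crop.

```bash
cat > h.py <<'E'
import numpy as np,cv2,pickle
from scipy.spatial.transform import Rotation as R
def pose(c,obs=None):
    if 'mount' in c:
        T=np.eye(4);T[:3,:3]=R.from_euler('xyz',obs['tcp_rot']).as_matrix();T[:3,3]=obs['tool_pos']
        T=T@np.array(c['mount']);return T[:3,:3],T[:3,3]
    return R.from_euler('xyz',c['attitude']).as_matrix(),np.array(c['position'])
def onplane(c,px,z,obs=None):
    Rm,p=pose(c,obs)
    u=cv2.undistortPoints(np.array(px,float).reshape(-1,1,2),c['K'],c['dist']).reshape(-1,2)
    r=np.c_[u,np.ones(len(u))]@Rm.T
    return p+r*((z-p[2])/r[:,2])[:,None]
def proj(c,P,obs=None):
    Rm,p=pose(c,obs);rv=cv2.Rodrigues(Rm.T)[0]
    return cv2.projectPoints(np.array(P,float).reshape(-1,3),rv,-Rm.T@p,c['K'],c['dist'])[0].reshape(-1,2)
E
python3 - <<'E'
from h import *
d=pickle.load(open('c0.pkl','rb'));np.set_printoptions(precision=1,suppress=True)
s,t=d['scene'],d['side']
print('plate',onplane(t,[(180,290),(185,328),(245,317),(240,277)],3), onplane(s,[(306,188),(337,203)],3))
print('cover top',onplane(t,[(186,266),(228,261),(232,274),(190,280)],96))
print('tray',onplane(t,[(198,149),(268,150),(265,222),(186,221)],28),onplane(s,[(189,233),(264,198),(304,230),(228,274)],28))
print('small',onplane(t,[(243,112)],60),onplane(s,[(150,270)],60))
print('green',onplane(t,[(281,244)],50)); print('pink',onplane(t,[(235,362)],50))
a=t['image'][225:384,150:310][:, :];b=s['image'][130:220,250:370]
a=cv2.resize(a,(480,477),interpolation=cv2.INTER_CUBIC)[:450];b=cv2.resize(b,(300,225))
a=cv2.resize(t['image'][240:350,160:270],(400,400),interpolation=2);b=cv2.resize(s['image'][140:220,290:370],(400,400),interpolation=2)
cv2.imwrite('pics/crop1.png',np.hstack([a,b])[...,::-1])
E
```

```text
plate [[628.4 304.3   3. ]
 [603.5 388.1   3. ]
 [487.7 360.4   3. ]
 [504.5 267.7   3. ]] [[517.6 268.1   3. ]
 [631.5 288.6   3. ]]
cover top [[602.7 307.7  96. ]
 [522.4 293.1  96. ]
 [512.  322.6  96. ]
 [589.9 338.8  96. ]]
tray [[ 651.9 -133.8   28. ]
 [ 454.3 -135.3   28. ]
 [ 454.8  131.3   28. ]
 [ 641.   134.6   28. ]] [[ 464.6 -138.2   28. ]
 [ 487.6  113.1   28. ]
 [ 660.5  109.5   28. ]
 [ 644.  -137.2   28. ]]
small [[ 532.9 -273.4   60. ]] [[ 536.5 -286.    60. ]]
green [[417.8 211.8  50. ]]
pink [[496.4 469.7  50. ]]
```

View pics/crop1.png

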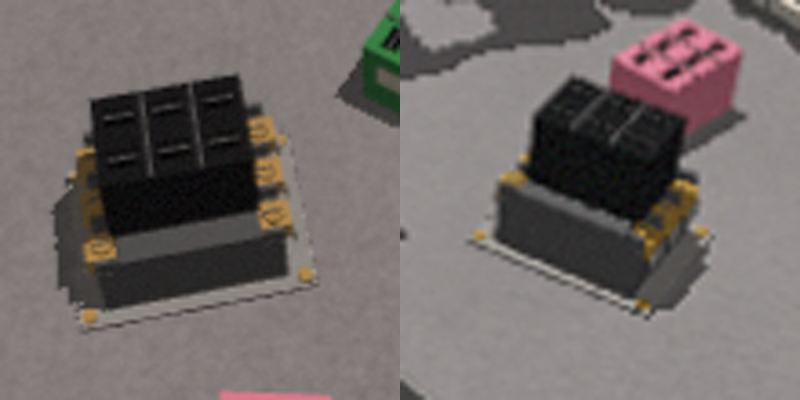

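The crop shows a black six-slot cap on a grey base with brass terminals, on a steel plate with brass corner screws. That is the larger contactor, and the choice is confirmed. Next I go above it for a wrist view.

```bash
cat >> h.py <<'E'
def plan(target,jawdeg,o=None):
    """remaining shift in tool axes AFTER turning, and turn about tool x (deg)"""
    from plant import get_obs
    o=o or get_obs()
    M=R.from_euler('xyz',o['tcp_rot']).as_matrix()
    cur=np.degrees(np.arctan2(M[1,1],M[0,1]))
    d=(jawdeg-cur+90)%180-90   # world ccw turn
    turn=-d                    # tool x points down
    N=M@R.from_euler('x',turn,degrees=True).as_matrix()
    v=np.array(target)-o['tool_pos']
    print('t',o['time'],'tcp',o['tool_pos'].round(1),'jaw',round(cur,2),'turn',round(turn,2),'shift now-axes',(M.T@v).round(1),'after-turn',(N.T@v).round(1),'q6',o['joint_positions'][5].round(2),'w',round(o['grip_width'],1),'F',o['contact_force'].round(1))
    print('xaxis',M[:,0].round(4))
E
python3 - <<'E'
from h import *
d=pickle.load(open('c0.pkl','rb'));np.set_printoptions(precision=1,suppress=True)
t=d['side']
q=onplane(t,[(185.3,267.5),(226,260.6),(230.7,281.8),(188.9,289)],100);print(q,q.mean(0))
from plant import capture
print(capture('wrist')['mount'])
plan([556,315,290],100)
E
```

```text
[[602.5 313.9 100. ]
 [525.9 295.1 100. ]
 [512.5 342.4 100. ]
 [587.9 360.6 100. ]] [557.2 328.  100. ]
[[   0.    -0.2    1.  -158.5]
 [   1.     0.    -0.    -0.6]
 [  -0.     1.     0.2  -64.5]
 [   0.     0.     0.     1. ]]
t 0.15 tcp [133.7 507.4 226.2] jaw 75.23 turn -24.77 shift now-axes [-63.8 -78.4 457.4] after-turn [ -63.8 -262.8  382.4] q6 -0.15 w 91.6 F [-0.6 -0.5  0.2]
xaxis [-0. -0. -1.]
```

Request:
{"name": "send_rows", "arguments": {"moves": [[-22,0,0,-9.6],[-21,0,0,-9.6],[-21,0,0,-9.6],[0,-26,34,0],[0,-28,37,0],[0,-28,37,0],[0,-28,37,0],[0,-28,37,0]], "hand": 1}}

```text
time: 1.15
tool_pos: [345.1, 417.1, 290.5]
tcp_rot: [-2.941, 1.57, -2.696]
contact_force: [-0.1, 0.6, -0.2]
grip_width: 91.9
```

Request:
{"name": "send_rows", "arguments": {"moves": [[0,-28,37,0],[0,-28,37,0],[0,-28,37,0],[0,-28,37,0],[0,-26,36,0],[0,0,0,0],[0,0,0,0]]}}

```text
time: 2.02
tool_pos: [555.3, 328.8, 290.2]
tcp_rot: [2.939, 1.569, -3.1]
contact_force: [-0.9, -0.5, 0.4]
grip_width: 92.0
```

```bash
python3 - <<'E'
from h import *
from plant import get_obs,capture
o=get_obs();c=capture('wrist');pickle.dump((o,c),open('w1.pkl','wb'))
plan([557,328,290],104,o)
cv2.imwrite('pics/w1.png',c['image'][...,::-1])
E
```

```text
t 2.025 tcp [555.3 328.8 290.2] jaw 104.02 turn 0.02 shift now-axes [ 0.2 -1.2  1.5] after-turn [ 0.2 -1.2  1.5] q6 -1.4 w 92.0 F [-0.9 -0.5  0.4]
xaxis [-1.4e-03 -1.0e-04 -1.0e+00]
```

View pics/w1.png

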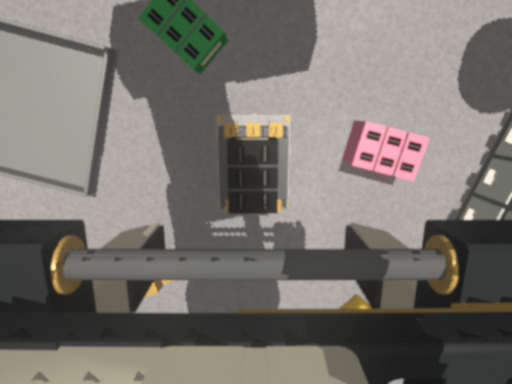

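The cover top is at about columns 227–279 and rows 138–213, square in the image. The green block is top left, the pink one right and the tray far left. An enlarged, brightened crop will give edges to measure.

```bash
python3 - <<'E'
from h import *
o,c=pickle.load(open('w1.pkl','rb'))
a=c['image'][105:225,195:315].astype(float)
a=(255*(a/255)**.45).astype(np.uint8)
cv2.imwrite('pics/w1c.png',cv2.resize(a,(600,600),interpolation=cv2.INTER_CUBIC)[...,::-1])
g=c['image'].sum(2)//3
print('row180',list(zip(range(212,298),g[178:183,212:298].mean(0).astype(int))))
E
```

```text
row180 [(212, np.int64(85)), (213, np.int64(85)), (214, np.int64(85)), (215, np.int64(86)), (216, np.int64(87)), (217, np.int64(88)), (218, np.int64(86)), (219, np.int64(77)), (220, np.int64(67)), (221, np.int64(63)), (222, np.int64(62)), (223, np.int64(62)), (224, np.int64(62)), (225, np.int64(62)), (226, np.int64(59)), (227, np.int64(52)), (228, np.int64(41)), (229, np.int64(36)), (230, np.int64(34)), (231, np.int64(36)), (232, np.int64(35)), (233, np.int64(35)), (234, np.int64(36)), (235, np.int64(34)), (236, np.int64(33)), (237, np.int64(32)), (238, np.int64(34)), (239, np.int64(44)), (240, np.int64(52)), (241, np.int64(48)), (242, np.int64(38)), (243, np.int64(33)), (244, np.int64(34)), (245, np.int64(35)), (246, np.int64(37)), (247, np.int64(38)), (248, np.int64(39)), (249, np.int64(38)), (250, np.int64(38)), (251, np.int64(39)), (252, np.int64(40)), (253, np.int64(39)), (254, np.int64(40)), (255, np.int64(40)), (256, np.int64(40)), (257, np.int64(41)), (258, np.int64(41)), (259, np.int64(41)), (260, np.int64(40)), (261, np.int64(42)), (262, np.int64(51)), (263, np.int64(71)), (264, np.int64(93)), (265, np.int64(93)), (266, np.int64(69)), (267, np.int64(50)), (268, np.int64(48)), (269, np.int64(51)), (270, np.int64(55)), (271, np.int64(58)), (272, np.int64(58)), (273, np.int64(59)), (274, np.int64(59)), (275, np.int64(61)), (276, np.int64(66)), (277, np.int64(82)), (278, np.int64(104)), (279, np.int64(117)), (280, np.int64(121)), (281, np.int64(122)), (282, np.int64(122)), (283, np.int64(122)), (284, np.int64(122)), (285, np.int64(124)), (286, np.int64(132)), (287, np.int64(154)), (288, np.int64(176)), (289, np.int64(179)), (290, np.int64(170)), (291, np.int64(170)), (292, np.int64(174)), (293, np.int64(176)), (294, np.int64(177)), (295, np.int64(177)), (296, np.int64(176)), (297, np.int64(174))]
```

View pics/w1c.png

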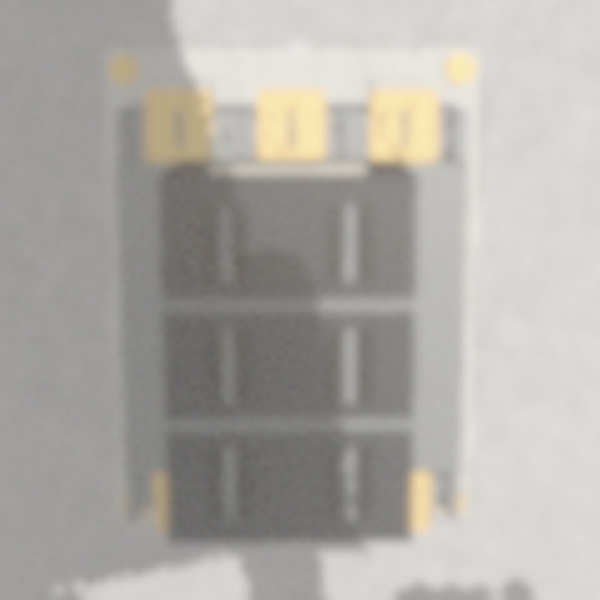

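```bash
python3 - <<'E'
from h import *
np.set_printoptions(precision=1,suppress=True)
o,c=pickle.load(open('w1.pkl','rb'))
f=lambda L:[((x+.5)/5-.5+195,(y+.5)/5-.5+105) for x,y in L]
q=onplane(c,f([(163,181),(413,181),(412,543),(168,543)]),100,o);print('cover',q,q.mean(0),np.linalg.norm(q-np.roll(q,-1,0),axis=1))
v=q[3]-q[0]+q[2]-q[1];print(np.degrees(np.arctan2(v[1],v[0])))
# centre via ribs
r=onplane(c,f([(289,303),(289,425)]),100,o);print('ribs mid',r.mean(0),np.linalg.norm(r[0]-r[1]))
s=onplane(c,f([(123,69),(460,69),(458,505),(127,505)]),5,o);print('screws',s,s.mean(0))
v=s[3]-s[0];print(np.degrees(np.arctan2(v[1],v[0])));v=s[2]-s[1];print(np.degrees(np.arctan2(v[1],v[0])))
# tray corner top visible: side view contours
for n in ('scene','side'):pass
p=np.r_[q[:,:2].mean(0),81-20]
plan([*q[:,:2].mean(0),290],104)
# tray inner corners in wrist view z=28
t=onplane(c,[(109,50),(89,193)],28,o);print('tray corners',t)
E
```

```text
cover [[528.7 292.1 100. ]
 [516.  342.8 100. ]
 [592.5 363.  100. ]
 [605.6 310.8 100. ]] [560.7 327.2 100. ] [52.2 79.1 53.8 79.1]
14.270828738924314
ribs mid [560.2 327.1 100. ] 26.65122808894243
screws [[512.7 270.    5. ]
 [491.3 355.5   5. ]
 [605.9 386.5   5. ]
 [628.2 296.9   5. ]] [559.5 327.2   5. ]
13.12114349629418
15.11032594955749
t 2.075 tcp [554.9 329.2 290.6] jaw 104.07 turn 0.07 shift now-axes [ 0.6 -3.3  5.1] after-turn [ 0.6 -3.3  5.1] q6 -1.4 w 91.7 F [-0.2 -0.3 -0. ]
xaxis [-0.  0. -1.]
tray corners [[465.6 127.5  28. ]
 [646.3 126.7  28. ]]
```

Request:
{"name": "send_rows", "arguments": {"moves": [[30,-3.3,5,0],[35,0,0,0],[35,0,0,0],[35,0,0,0],[35,0,0,0],[30,0,0,0],[20,0,0,0],[12,0,0,0]]}}

```text
time: 3.08
tool_pos: [560.2, 327.5, 58.2]
tcp_rot: [3.053, 1.57, -2.984]
contact_force: [-0.4, -0.4, 0.4]
grip_width: 91.7
```

Request:
{"name": "send_rows", "arguments": {"moves": [[0,0,0,0],[0,0,0,0],[0,0,0,0],[0,0,0,0],[0,0,0,0],[0,0,0,0]], "hand": 0.5}}

```text
time: 3.82
tool_pos: [561.7, 326.9, 59.3]
tcp_rot: [0.366, 1.57, 0.611]
contact_force: [-0.4, 0.6, 4.0]
grip_width: 53.6
```

Request:
{"name": "send_rows", "arguments": {"moves": [[0,0,0,0],[0,0,0,0],[-5,0,0,0],[-10,0,0,0],[-15,0,0,0],[-20,0,0,0],[-20,0,0,0],[-20,0,0,0]], "hand": 0.3}}

```text
time: 4.82
tool_pos: [561.6, 326.6, 150.5]
tcp_rot: [0.143, 1.57, 0.388]
contact_force: [0.6, -0.4, -0.9]
grip_width: 53.4
```

Request:
{"name": "send_rows", "arguments": {"moves": [[-20,0,0,0],[-20,0,0,0],[-15,0,0,0],[-5,0,0,0],[0,0,0,0],[0,0,0,0]]}}

```text
time: 5.58
tool_pos: [561.1, 326.5, 207.8]
tcp_rot: [-2.999, 1.569, -2.754]
contact_force: [-0.2, -0.6, -1.3]
grip_width: 53.7
```

```bash
python3 - <<'E'
from h import *
from plant import get_obs,capture
np.set_printoptions(precision=1,suppress=True)
d=pickle.load(open('c0.pkl','rb'))
o=get_obs();w=capture('wrist');s=capture('side');pickle.dump((o,w,s),open('w2.pkl','wb'))
plan([553,0,210],104,o)
b=cv2.resize(s['image'][140:350,150:430],(800,600),interpolation=2)
cv2.imwrite('pics/w2.png',np.hstack([cv2.resize(w['image'],(400,300)),cv2.resize(s['image'][170:350,150:390],(400,300))])[...,::-1])
# tray corners, original side image: sub-pixel rim outline by polygon fit
for n in('side','scene'):
    im=d[n]['image'];
    P=np.array([[460,-135],[650,-135],[650,135],[460,135]]);print(n,proj(d[n],np.c_[P,np.full(4,28)]))
ts=d['side']['image'][135:235,175:280];tc=d['scene']['image'][190:285,180:310]
cv2.imwrite('pics/tray.png',np.hstack([cv2.resize(ts,(400,381),interpolation=2),cv2.resize(tc,(400,381),interpolation=2)])[...,::-1])
E
```

```text
t 5.575 tcp [561.1 326.5 207.8] jaw 104.03 turn 0.03 shift now-axes [  -2.  -314.8  -87. ] after-turn [  -2.  -314.8  -86.8] q6 -1.41 w 53.7 F [-0.2 -0.6 -1.3]
xaxis [-0. -0. -1.]
side [[266.  150. ]
 [198.7 148.8]
 [182.2 221. ]
 [262.7 223.1]]
scene [[189.1 231.5]
 [230.2 275.1]
 [307.7 223.6]
 [263.5 190.6]]
```

View pics/w2.png

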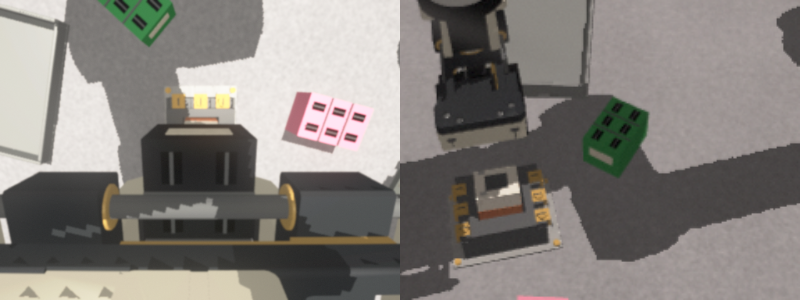

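View pics/tray.png

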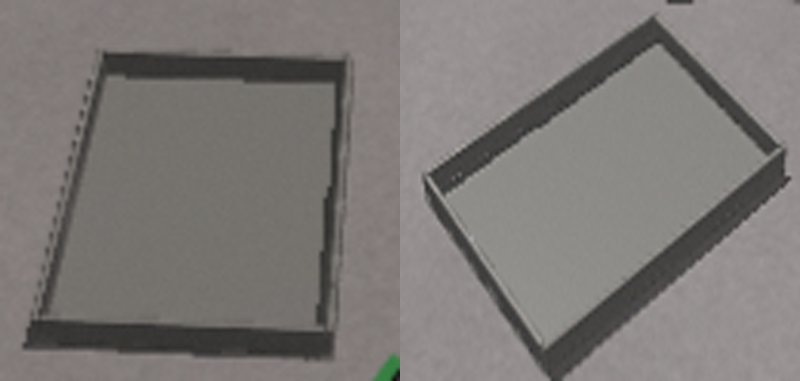

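The left picture shows the cover held square between the fingers. On the right, the coil (white and copper) is still in the base. The tray's rim corners are clear in both views, so I measure them.

```bash
python3 - <<'E'
from h import *
from plant import get_obs
np.set_printoptions(precision=1,suppress=True)
d=pickle.load(open('c0.pkl','rb'))
a=np.array([(348,54),(100,52),(30,320),(331,331)])/3.81+[175,135]
b=np.array([(26,178),(147,350),(385,150),(255,18)])/[3.077,4.01]+[180,190]
A=onplane(d['side'],a,28);B=onplane(d['scene'],b,28);m=(A+B)/2
print(A,B,A.mean(0),B.mean(0))
for q in(A,B,m):
    v=q[2]-q[1]+q[3]-q[0];print('yaw of y axis',np.degrees(np.arctan2(v[1],v[0])),np.linalg.norm(q-np.roll(q,-1,0),axis=1))
E
```

```text
[[ 459.1 -138.8   28. ]
 [ 643.  -135.7   28. ]
 [ 649.4  128.6   28. ]
 [ 462.1  131.2   28. ]] [[ 468.  -142.1   28. ]
 [ 651.5 -143.4   28. ]
 [ 655.6  118.9   28. ]
 [ 473.   121.2   28. ]] [553.4  -3.7  28. ] [562.  -11.4  28. ]
yaw of y axis 88.98505128157875 [183.9 264.4 187.4 270. ]
yaw of y axis 89.01554677428219 [183.4 262.4 182.6 263.4]
yaw of y axis 89.00017467289814 [183.7 263.4 185.  266.7]
```

Request:
{"name": "send_rows", "arguments": {"moves": [[0,0,0,5],[0,0,0,10],[0,0,0,10],[0,0,0,10],[0,0,0,10],[0,0,0,10],[0,0,0,10],[0,0,0,10]]}}

```text
time: 6.68
tool_pos: [561.3, 326.6, 208.2]
tcp_rot: [-1.724, 1.57, -2.794]
contact_force: [-0.3, -0.1, -0.8]
grip_width: 53.7
```

Request:
{"name": "send_rows", "arguments": {"moves": [[0,0,0,10],[0,0,0,10],[0,0,10,10],[0,-1,25,0],[0,-1,35,0],[0,-1,35,0],[0,-1,35,0],[0,-1,35,0]]}}

```text
time: 7.68
tool_pos: [555.0, 150.7, 208.4]
tcp_rot: [-1.467, 1.57, -3.054]
contact_force: [-0.2, -0.4, -1.8]
grip_width: 54.1
```

Request:
{"name": "send_rows", "arguments": {"moves": [[0,0,35,0],[0,0,30,0],[0,0,20,0],[0,0,10,0],[0,0,0,0],[0,0,0,0]]}}

```text
time: 8.43
tool_pos: [553.6, 57.7, 208.7]
tcp_rot: [-3.065, 1.57, 1.632]
contact_force: [0.1, -0.5, -1.5]
grip_width: 53.8
```

```bash
python3 - <<'E'
from h import *
from plant import get_obs,capture
np.set_printoptions(precision=1,suppress=True)
o=get_obs();w=capture('wrist');s=capture('scene');pickle.dump((o,w,s),open('w3.pkl','wb'))
plan([556,55,13.5],-1,o)
cv2.imwrite('pics/w3.png',np.hstack([cv2.resize(w['image'],(400,300)),cv2.resize(s['image'][110:290,160:400],(400,300))])[...,::-1])
E
```

```text
t 8.425 tcp [553.6  57.7 208.7] jaw -0.93 turn 0.07 shift now-axes [195.2   2.4   2.8] after-turn [195.2   2.4   2.8] q6 -0.02 w 53.8 F [ 0.1 -0.5 -1.5]
xaxis [-0.  0. -1.]
```

View pics/w3.png

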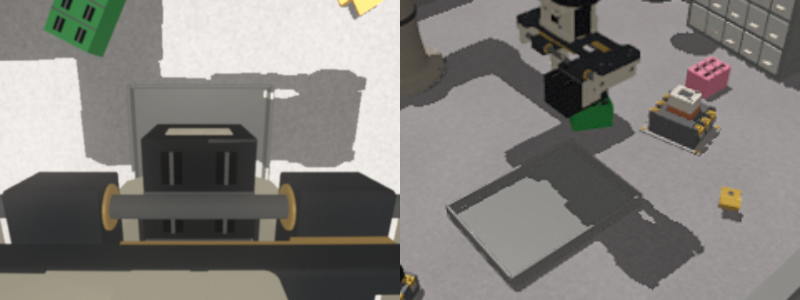

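The cover hangs over the +y half of the tray. The tray's far edge is at about (132–272, 86) in the left half. I check it against the wrist view, then lower.

```bash
python3 - <<'E'
from h import *
np.set_printoptions(precision=1,suppress=True)
o,w,s=pickle.load(open('w3.pkl','rb'))
print(onplane(w,np.array([(131,86),(272,87),(135,140),(267,140)])*1.28,28,o))
E
```

```text
[[469.1 124.4  28. ]
 [648.8 120.3  28. ]
 [468.9  54.2  28. ]
 [645.7  51.4  28. ]]
```

Request:
{"name": "send_rows", "arguments": {"moves": [[20,1,1,0],[30,1,1,0],[35,0,1,0],[35,0,0,0],[30,0,0,0],[20,0,0,0],[10,0,0,0],[0,0,0,0]]}}

```text
time: 9.52
tool_pos: [555.5, 54.2, 28.4]
tcp_rot: [-1.734, 1.57, 2.962]
contact_force: [-0.1, 0.8, -1.0]
grip_width: 53.8
```

Request:
{"name": "send_rows", "arguments": {"moves": [[4,0,0,0],[3,0,0,0],[2.5,0,0,0],[1.5,0,0,0],[1,0,0,0],[0,0,0,0],[0,0,0,0]]}}

```text
time: 10.4
tool_pos: [555.7, 53.9, 16.8]
tcp_rot: [1.985, 1.571, 0.397]
contact_force: [0.8, 0.8, -1.3]
grip_width: 54.0
```

Request:
{"name": "send_rows", "arguments": {"moves": [[1,0,0,0],[0.5,0,0,0],[0,0,0,0],[0,0,0,0]]}}

```text
time: 10.9
tool_pos: [555.6, 53.9, 15.2]
tcp_rot: [2.516, 1.571, 0.929]
contact_force: [-0.5, 0.4, -1.2]
grip_width: 54.0
```

Request:
{"name": "send_rows", "arguments": {"moves": [[0.5,0,0,0],[0.5,0,0,0],[0,0,0,0],[0,0,0,0]]}}

```text
time: 11.4
tool_pos: [555.6, 53.9, 14.3]
tcp_rot: [2.455, 1.571, 0.868]
contact_force: [-0.8, -0.6, 0.3]
grip_width: 53.6
```

Request:
{"name": "send_rows", "arguments": {"moves": [[0.4,0,0,0],[0.4,0,0,0],[0,0,0,0],[0,0,0,0]]}}

```text
time: 11.9
tool_pos: [555.6, 53.9, 14.3]
tcp_rot: [1.596, 1.57, 0.008]
contact_force: [-2.2, -0.3, 9.1]
grip_width: 53.7
```

Contact shows at about 9 N, so the cover is on the tray floor. Open and rise.

Request:
{"name": "send_rows", "arguments": {"moves": [[0,0,0,0],[0,0,0,0],[0,0,0,0],[0,0,0,0],[0,0,0,0]], "hand": 0.9}}

```text
time: 12.52
tool_pos: [555.6, 53.9, 13.4]
tcp_rot: [-2.621, 1.571, 2.075]
contact_force: [0.2, 0.4, 0.4]
grip_width: 82.8
```

Request:
{"name": "send_rows", "arguments": {"moves": [[-5,0,0,0],[-15,0,0,0],[-30,0,0,0],[-40,0,0,0],[-45,0,0,0],[-45,0,0,0],[-40,0,0,0],[-20,0,0,0]]}}

```text
time: 13.52
tool_pos: [556.1, 53.9, 257.4]
tcp_rot: [1.568, 1.566, -0.02]
contact_force: [1.0, 1.1, -0.5]
grip_width: 82.7
```

Request:
{"name": "send_rows", "arguments": {"moves": [[-10,0,-30,0],[0,0,-40,0],[0,1,-40,0],[0,1,-40,0],[0,1,-40,0],[0,1,-40,0],[0,1,-30,0],[0,0,-13,0]]}}

```text
time: 14.52
tool_pos: [564.8, 328.1, 264.3]
tcp_rot: [2.15, 1.57, 0.564]
contact_force: [0.4, -0.5, -0.4]
grip_width: 82.4
```

Request:
{"name": "send_rows", "arguments": {"moves": [[0,0,0,-10],[0,0,0,-10],[0,0,0,-10],[0,0,0,-10],[0,0,0,-10],[0,0,0,-10],[0,0,0,-10],[0,0,0,-10]]}}

```text
time: 15.52
tool_pos: [565.3, 325.7, 264.3]
tcp_rot: [0.025, 1.57, -0.161]
contact_force: [-0.7, 0.2, -0.3]
grip_width: 82.6
```

Request:
{"name": "send_rows", "arguments": {"moves": [[0,0,0,-10],[0,0,0,-10],[0,0,0,-5],[0,0,0,0],[0,0,0,0]]}}

```text
time: 16.15
tool_pos: [565.3, 326.3, 263.9]
tcp_rot: [-0.052, 1.57, 0.191]
contact_force: [-0.7, 0.2, 0.6]
grip_width: 82.3
```

```bash
python3 - <<'E'
from h import *
from plant import get_obs,capture
np.set_printoptions(precision=1,suppress=True)
o=get_obs();w=capture('wrist');s=capture('side');pickle.dump((o,w,s),open('w4.pkl','wb'))
plan([560.3,327.2,55],104.2,o)
P=proj(w,[[560.3,327.2,88]],o);print(P)
x,y=P[0].astype(int);a=w['image'][y-50:y+50,x-50:x+50];a=(255*(a/255.)**.7).astype(np.uint8);print(x,y,a.shape)
cv2.imwrite('pics/w4.png',np.hstack([cv2.resize(a,(400,400),interpolation=2),cv2.resize(s['image'][140:280,150:290],(400,400))])[...,::-1])
E
```

```text
t 16.15 tcp [565.3 326.3 263.9] jaw 103.9 turn -0.3 shift now-axes [208.9   2.1  -4.7] after-turn [208.9   2.1  -4.7] q6 -1.41 w 82.3 F [-0.7  0.2  0.6]
xaxis [ 0.  0. -1.]
[[257.2 171.3]]
257 171 (100, 100, 3)
```

View pics/w4.png

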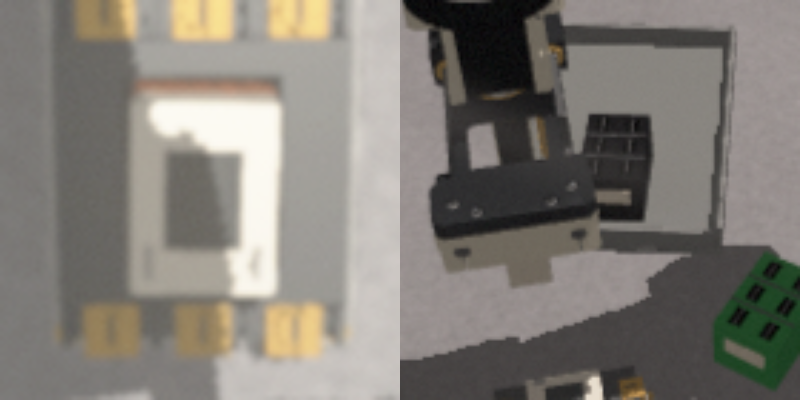

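The cover stands upright in the tray, and the coil top is at (131–279, 98–298) in the left crop.

```bash
python3 - <<'E'
from h import *
np.set_printoptions(precision=1,suppress=True)
o,w,s=pickle.load(open('w4.pkl','rb'))
q=onplane(w,np.array([(133,98),(281,98),(276,297),(129,296)])/4+[207-.4,121-.4],88,o)
print(q,q.mean(0),np.linalg.norm(q-np.roll(q,-1,0),axis=1))
v=q[3]-q[0]+q[2]-q[1];y=np.degrees(np.arctan2(v[1],v[0]));print(y)
plan([*q[:,:2].mean(0),55],90+y)
E
```

```text
[[538.6 303.8  88. ]
 [529.7 339.9  88. ]
 [579.9 351.8  88. ]
 [588.8 314.6  88. ]] [559.2 327.5  88. ] [37.2 51.6 38.3 51.3]
12.781085852248097
t 16.25 tcp [565.2 326.5 263.7] jaw 103.95 turn 1.17 shift now-axes [208.7   2.4  -5.6] after-turn [208.7   2.3  -5.7] q6 -1.41 w 82.7 F [0.7 0.8 0.5]
xaxis [ 0.  0. -1.]
```

Request:
{"name": "send_rows", "arguments": {"moves": [[30,1,-3,1],[35,1.2,-2.5,0],[35,0,0,0],[35,0,0,0],[35,0,0,0],[25,0,0,0],[10,0,0,0],[3,0,0,0]]}}

```text
time: 17.25
tool_pos: [559.5, 327.6, 55.4]
tcp_rot: [1.769, 1.571, 1.996]
contact_force: [0.7, 0.1, 0.4]
grip_width: 82.9
```

Request:
{"name": "send_rows", "arguments": {"moves": [[0,0,0,0],[0,0,0,0],[0,0,0,0],[0,0,0,0],[0,0,0,0],[0,0,0,0],[0,0,0,0],[0,0,0,0]], "hand": 0.15}}

```text
time: 18.25
tool_pos: [559.4, 327.7, 55.6]
tcp_rot: [0.62, 1.57, 0.847]
contact_force: [0.1, 0.5, 1.5]
grip_width: 37.9
```

Request:
{"name": "send_rows", "arguments": {"moves": [[-2,0,0,0],[-4,0,0,0],[-6,0,0,0],[-6,0,0,0],[-6,0,0,0],[-6,0,0,0],[-6,0,0,0],[-6,0,0,0]]}}

```text
time: 19.25
tool_pos: [559.4, 327.6, 97.9]
tcp_rot: [0.591, 1.571, 0.819]
contact_force: [0.5, 1.3, -1.6]
grip_width: 38.1
```

Request:
{"name": "send_rows", "arguments": {"moves": [[-15,0,0,0],[-25,0,0,0],[-30,0,0,0],[-20,0,0,0],[-10,0,0,10],[0,0,0,10],[0,0,0,10],[0,0,0,10]]}}

```text
time: 20.25
tool_pos: [559.4, 327.6, 198.5]
tcp_rot: [0.975, 1.57, 0.498]
contact_force: [0.5, -0.9, -2.3]
grip_width: 37.9
```

Request:
{"name": "send_rows", "arguments": {"moves": [[0,0,0,10],[0,0,0,10],[0,0,0,10],[0,0,0,10],[0,0,0,10],[0,0,0,10],[0,0,0,4],[0,0,20,0]]}}

```text
time: 21.25
tool_pos: [558.9, 308.0, 198.0]
tcp_rot: [2.203, 1.57, 0.617]
contact_force: [-0.0, -0.3, -2.1]
grip_width: 38.1
```

Request:
{"name": "send_rows", "arguments": {"moves": [[0,0,35,0],[0,0,40,0],[0,0,40,0],[0,0,40,0],[0,0,40,0],[0,0,40,0],[0,0,40,0],[0,0,40,0]]}}

```text
time: 22.25
tool_pos: [553.1, -9.6, 198.2]
tcp_rot: [1.062, 1.57, -0.525]
contact_force: [0.2, -0.4, -1.4]
grip_width: 37.8
```

Request:
{"name": "send_rows", "arguments": {"moves": [[0,0,30,0],[0,0,15,0],[0,0,10,0],[0,0,0,0],[0,0,0,0]]}}

```text
time: 22.88
tool_pos: [552.7, -61.5, 197.4]
tcp_rot: [-3.002, 1.57, 1.695]
contact_force: [0.6, 0.7, -2.1]
grip_width: 37.8
```

```bash
python3 - <<'E'
from h import *
from plant import get_obs,capture
np.set_printoptions(precision=1,suppress=True)
o=get_obs();w=capture('wrist');s=capture('scene');pickle.dump((o,w,s),open('w5.pkl','wb'))
plan([557,-65,40],-1,o)
cv2.imwrite('pics/w5.png',np.hstack([cv2.resize(w['image'],(400,300)),cv2.resize(s['image'][110:290,160:400],(400,300))])[...,::-1])
E
```

```text
t 22.875 tcp [552.7 -61.5 197.4] jaw -0.91 turn 0.09 shift now-axes [157.4   4.3   3.5] after-turn [157.4   4.3   3.5] q6 -0.23 w 37.8 F [ 0.6  0.7 -2.1]
xaxis [-0.  0. -1.]
```

View pics/w5.png

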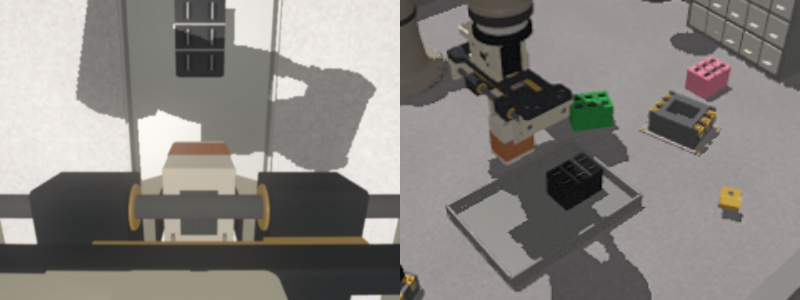

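The coil is held square over the free half of the tray. The cover is at (575,180), clear of it. Lower.

Request:
{"name": "send_rows", "arguments": {"moves": [[20,1,1,0],[30,1,1,0],[30,1,1,0],[28,1,0,0],[20,0,0,0],[12,0,0,0],[5,0,0,0],[0,0,0,0]]}}

```text
time: 23.98
tool_pos: [556.9, -65.3, 52.7]
tcp_rot: [1.585, 1.57, -0.002]
contact_force: [0.3, -0.9, -1.4]
grip_width: 38.0
```

Request:
{"name": "send_rows", "arguments": {"moves": [[3,0,0,0],[2.5,0,0,0],[2,0,0,0],[1,0,0,0],[0.5,0,0,0],[0,0,0,0],[0,0,0,0]]}}

```text
time: 24.85
tool_pos: [556.7, -65.4, 43.5]
tcp_rot: [1.923, 1.571, 0.335]
contact_force: [0.9, -0.0, -2.8]
grip_width: 38.0
```

Request:
{"name": "send_rows", "arguments": {"moves": [[1,0,0,0],[0.5,0,0,0],[0.5,0,0,0],[0,0,0,0],[0,0,0,0]]}}

```text
time: 25.48
tool_pos: [556.7, -65.4, 41.4]
tcp_rot: [2.527, 1.571, 0.94]
contact_force: [-0.2, -0.5, -1.6]
grip_width: 37.5
```

Request:
{"name": "send_rows", "arguments": {"moves": [[0.4,0,0,0],[0.4,0,0,0],[0,0,0,0],[0,0,0,0]]}}

```text
time: 25.98
tool_pos: [556.7, -65.4, 40.6]
tcp_rot: [3.087, 1.571, 1.499]
contact_force: [0.9, -0.5, -2.6]
grip_width: 37.8
```

Request:
{"name": "send_rows", "arguments": {"moves": [[0.4,0,0,0],[0.4,0,0,0],[0,0,0,0],[0,0,0,0]]}}

```text
time: 26.48
tool_pos: [556.7, -65.4, 40.5]
tcp_rot: [1.402, 1.57, -0.186]
contact_force: [-2.3, 0.4, 5.1]
grip_width: 38.0
```

Contact with the tray floor shows at about 7 N. Release and rise.

Request:
{"name": "send_rows", "arguments": {"moves": [[0,0,0,0],[0,0,0,0],[0,0,0,0],[0,0,0,0],[0,0,0,0]], "hand": 0.85}}

```text
time: 27.1
tool_pos: [556.7, -65.4, 39.7]
tcp_rot: [-2.676, 1.571, 2.02]
contact_force: [-0.9, 0.3, -0.5]
grip_width: 77.7
```

Request:
{"name": "send_rows", "arguments": {"moves": [[-5,0,0,0],[-15,0,0,0],[-30,0,0,0],[-40,0,0,0],[-45,0,0,0],[-45,0,0,0],[-30,0,0,0],[-10,0,0,0]]}}

```text
time: 28.1
tool_pos: [557.3, -65.5, 262.8]
tcp_rot: [1.353, 1.566, -0.235]
contact_force: [0.6, -0.2, -0.3]
grip_width: 78.2
```

```bash
python3 - <<'E'
from h import *
from plant import get_obs,capture
o=get_obs();w=capture('wrist');t=capture('side');s=capture('scene');print(o['time'],o['tool_pos'],o['contact_force'])
cv2.imwrite('pics/end.png',np.hstack([cv2.resize(t['image'][90:270,150:390],(400,300)),cv2.resize(s['image'][120:300,120:360],(400,300))])[...,::-1])
d=pickle.load(open('c0.pkl','rb'))
print('small diff',np.abs(s['image'][255:305,120:180].astype(int)-d['scene']['image'][255:305,120:180]).mean())
E
```

```text
28.1 [557.30996672 -65.54056573 262.80769231] [ 0.56633332 -0.15066467 -0.30053773]
small diff 6.6578888888888885
```

View pics/end.png

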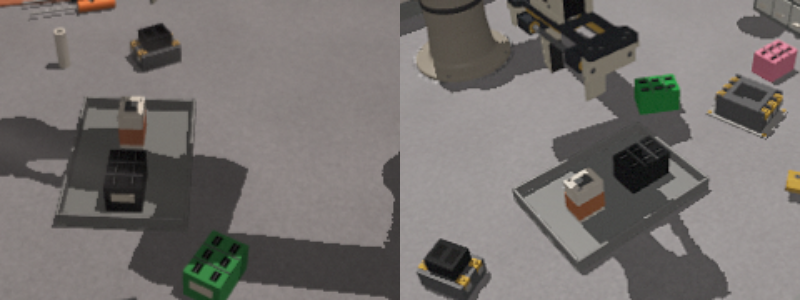

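Both views show the cover and coil upright side by side in the tray. The base well is empty and the small contactor is in place. The arm is clear, so I hand the job in.

```bash
python3 -c "
from plant import close_job;print(close_job())"
```

```text
the job is handed in; nothing more can be done
None
```

The job is done and handed in at about 28 s of the 53 s allowed. I lifted the black arc cover off the larger contactor and set it on the tray floor. Then I pulled the coil out and stood it beside the cover. Both were lowered until they touched the floor, at about 9 N for the cover and 5 to 7 N for the coil, and only then released.

- **Final pictures:** The side and scene views show both parts upright in the tray, the base well empty and the gripper clear of everything. The small contactor and the green and pink blocks look unmoved.
- **Numeric check on the small contactor:** The average image difference around it was 6.7 grey levels. I did not look into that and put it down to the arm's changed shadow.
- **Where measurements disagreed:** The side and scene cameras differed by about 8 mm on the tray's position. The wrist view fell between them, and I left enough margin that it did not matter.

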